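# Unclamp the vial rack and hold it up for the count

## Robot

A 7-joint arm with a two-finger parallel gripper is mounted at the origin on the work surface. World frame = base frame: x ahead of the robot, y to its left, z up, the work surface at z = 0. Lengths are in m, angles in rad, forces in N, time in s.
With the tool pointing down it reaches from about 0.425 to 0.875 m from the base axis. Payload 4.7 kg.
Tool frame: the origin (TCP) lies midway between the tips of the shut fingers; the grasp point (between the pads) lies 19 mm behind it; z points along the fingers, y is the direction in which the jaws open and shut (so a half turn about z gives the same grasp; the last joint's range is limited). The gripper opens to 87 mm and grips with 3 to 60 N. Pads are 19 mm wide; open, the fingers measure 117 mm over their backs; the gripper's body (75 mm by 190 mm) begins 51 mm behind the grasp point.
Start: joints at [-1.265, 0.321, -0.07, 1.45, 0.023, 1.371, -0.057], TCP at [0.187, 0.623, 0.223] pointing down, gripper open.
Joint ranges: [-2.86, 2.86], [-0.3, 2.09], [-1.38, 1.24], [0.06, 2.45], [-1.56, 4.7], [0.09, 2.05], [-2.69, 2.69]. Speed limits (rad/s): [2.57, 2.57, 3.14, 3.14, 3.14, 3.14, 3.14].

## Interface

Orientations are given as a rotation vector (axis times angle).
In Python, from bench import monitor, eyes, order gives the robot as it stands. The module is installed in compiled form; this text tells all that it offers.
- The arm moves only by the shell command python3 -m pendant 'ROWS' [FORCE]. ROWS is JSON, a list of rows, each a list of 3 entries, a list of its own where there are three numbers: the turn, a rotation vector about the tool's x, y, z in degrees, then the shift along the tool's x, y, z in m, then the gripper command: -1 is fully open, 1 is shut, values between are in proportion. In form: [[[rx, ry, rz], [tx, ty, tz], hand], ...]. A call has 1 to 8 rows; each row shifts and turns the commanded pose from where the row before left it, along the tool's axes as they then stand; what a row does not reach is not made up. A row lasts 1/8 s, in which the tool goes at most 62.5 mm and 10.7 degrees, less where a joint would pass 70% of its speed; a pose out of reach is approached as far as the arm can. A call is refused whole if a number of a shift passes 0.0625 or a number of a turn 10.7, either way. A call with a gripper value outside its range is refused whole. The fingers move at their own pace and stop on an object; FORCE is the grip in N (left out, the last holds). Time passes only in rows, so rows that do not move let the fingers close. It gives the time, the measured TCP pose, the force and the opening at its end, in the units of the state.
- monitor.get_state(): the state, without advancing time (a new reading comes with each control period).
- eyes.get_image(name): name is "scene" or "top"; returns a dict with "color" (384x512x3 uint8, red, green, blue), "range_z" (384x512 float32, m along the optical axis (not along the pixel's ray), 0 where there is no reading), "fx", "fy", "cx", "cy" (pixels), "k1" (the pictures are not rectified: a ray, as slopes to the right and down, at radius r is drawn at 1 + k1 r^2 times it, then the intrinsics apply), "world_to_cam" (4x4, takes a point from world to camera coordinates). Camera axes: x right, y up, looking along -z (the intrinsics and any distortion apply to the point x, -y, -z); pixel columns grow to the right and rows downward; lengths in m; the calibration is good to about 2 mm. A picture is of the moment at which its call begins.
- order.close_job(): hands the job in, once; it reports no verdict.
The state is a dict: "time": time; "joint_positions": joint angles; "qd": joint speeds; "joint_torque": joint torques, N m; "position": TCP position; "tool_rot": TCP orientation; "ft_force": force on the tool from outside, world axes, zero at the start; "torque": the same for the moment, N m; "grip_width": opening from 0.0 (shut) to 1.0 (fully open).
Only numpy, scipy, OpenCV 4.12 (cv2) and the standard library are available. Lean on these libraries where they do the work, as an engineer would, in place of code of your own. Each camera call takes 0.05 s, during which the arm holds its last target.

## Task

Turn the clamp knob on the dock clockwise (seen from above) until its tongue is well clear of the rack's lug, while the rack stays seated. Then lift the rack of vials by its handle straight up and finish while still holding it over its dock, level and still, with its underside at least 10 cm clear of the dock plate, so that the vials can be counted. Keep every vial in the rack, do not tip it, and leave the bottle, carton and dish alone.

Things in the scene. Friction and masses are not known exactly. Their poses are not given: they have to be found in the camera images.
- dock: Flat aluminium dock plate fixed to the counter, 150 mm (x) by 270 mm (y) by 12 mm thick, plate from y = -140 to +130 mm. Origin: on the counter, under the middle of the plate (5 mm towards +y of its true centre); z up. The rack is seated at dock (0, +50) mm on the plate's top, between three low guide rails (10 mm high); the clamp's axis stands upright at dock (0, -100) mm.
- clamp (a joint): Turn of the clamp knob about its upright axis, rad. 0: the tongue points along dock +y, over the rack's lug; grows clockwise seen from above; end stop at 1.5. The tongue (75 mm from the axis to its tip, 16 mm wide, underside 20 mm above the counter, 2 mm above the lug) is clear of the lug from about 0.85 on. Light friction (about 0.06 N m), no spring: it stays where it is left. It starts between 0 and 0.3.
- clamp_grip (a point): Centre of the clamp's black T-grip, on the turning axis, 90 mm above the counter. The grip is an upright-sided bar 44 mm long, 12 mm thick, 24 mm high, on a 12 mm round stem. The point turns with the knob: its y axis is the long way of the bar and points the way the tongue points; z up.
- rack: Grey plastic vial rack, loose: tray 90 mm (x) by 120 mm (y), walls to 32 mm high, 4 mm floor, six cells in two rows of three (four hold a vial), with a handle over the middle and a flat lug (36 mm wide, 6 mm thick) that reaches 32 mm out of its -y side towards the clamp. Its mass is 0.2 to 0.4 kg without vials. Origin: centre of the tray's underside; y along the handle, z up. Seated, its origin is 12 mm above the counter.
- rack_handle (a point): Centre of the rack's handle bar, 120 mm above the rack's underside (132 mm above the counter when seated). The bar runs 100 mm along the rack's y, is 12 mm thick (x) and 24 mm high with flat upright sides, above two 6 mm thin posts; vial tops are 49 mm below its underside. The rack's weight is balanced within a few mm of this point. Axes as the rack's.
- vial1: Clear glass vial with paper band and metal cap, 29 mm diameter, 55 mm tall, about 30 g, loose, standing in a cell of the rack at about (-22.5, -39) mm in the rack's x, y. Origin: centre of its underside; z up.
- vial2: Clear glass vial with paper band and metal cap, 29 mm diameter, 55 mm tall, about 30 g, loose, standing in a cell of the rack at about (22.5, 0) mm in the rack's x, y. Origin: centre of its underside; z up.
- vial3: Clear glass vial with paper band and metal cap, 29 mm diameter, 55 mm tall, about 30 g, loose, standing in a cell of the rack at about (-22.5, 39) mm in the rack's x, y. Origin: centre of its underside; z up.
- vial4: Clear glass vial with paper band and metal cap, 29 mm diameter, 55 mm tall, about 30 g, loose, standing in a cell of the rack at about (22.5, 39) mm in the rack's x, y. Origin: centre of its underside; z up.
- bottle: Bystander: white plastic bottle, 60 mm diameter, 160 mm tall, standing beyond the rack's +y end. Origin: centre of its underside.
- carton: Bystander: closed cardboard carton, 70 by 110 by 50 mm high, on the far side of the dock. Origin: centre of its underside.
- dish: Bystander: open steel bowl, 100 mm across the rim, 35 mm high, on the far side of the dock. Origin: centre of its underside.

How it is judged:
On the way, in this order (a step that is already met when the one before it is completed fails the run):
1. the clamp is turned clear of the lug while the rack is still seated on the dock (value of joint clamp above 0.9 rad and z of rack in the frame of dock below 0.022 m), for 0.2 s.
2. the rack is lifted off the dock, held in the fingers and level (z of rack in the frame of dock above 0.04 m and contact force between rack and the fingers above 0.5 N and angle between rack's own z axis and vertical below 0.2 rad), for 0.2 s.
At the end, for the whole second after the job is handed in: Rack in the fingers, clear of dock and bystanders: underside over 98 mm above the dock plate, centre within 130 mm of the dock's origin sideways, tilt under 0.12 rad, slower than 0.02 m/s and 0.1 rad/s; clamp still beyond 0.9 rad; all four vials standing in the rack (z of rack in the frame of dock above 0.11 m and horizontal distance between rack and dock below 0.13 m and angle between rack's own z axis and vertical below 0.12 rad and linear speed of rack below 0.02 m/s and angular speed of rack below 0.1 rad/s and contact force between rack and the fingers above 0.5 N and contact force between rack and dock below 0.1 N and value of joint clamp above 0.9 rad and contact force between rack and bottle below 0.1 N and contact force between rack and carton below 0.1 N and contact force between rack and dish below 0.1 N and z of vial1 in the frame of rack between -0.005 and 0.02 m and horizontal distance between each of vial1, vial2, vial3, vial4 and rack below 0.075 m and z of vial2 in the frame of rack between -0.005 and 0.02 m and z of vial3 in the frame of rack between -0.005 and 0.02 m and z of vial4 in the frame of rack between -0.005 and 0.02 m); the arm keeps its last pose, push and grip.
It fails at once if the rack is tipped by more than 0.35 rad (angle between rack's own z axis and vertical above 0.35 rad).
It fails at once if the bottle is moved by more than 30 mm (distance of bottle from where it was at the start of the episode above 0.03 m).
It fails at once if the carton is moved by more than 30 mm (distance of carton from where it was at the start of the episode above 0.03 m).
It fails at once if the dish is moved by more than 30 mm (distance of dish from where it was at the start of the episode above 0.03 m).
It also fails if it takes over 48 s, if anything falls off the work surface, if the arm or the gripper's body presses on something with over 40 N, if the wrist force passes 120 N, or if a joint passes its speed limit or range.

## Working session

There is one attempt and no reset: what is moved stays moved. The work goes in short steps, Python scripts to look and compute and a shell command to move; the robot and the scene stay as the last step left them, time stands still between calls to the robot, and variables do not carry over. Pictures are saved under pics/ and viewed, and the job is handed in when it is done.

```bash
mkdir -p pics; cat > h.py <<'E'
import numpy as np, cv2
from bench import monitor, eyes, order
def grab(n):
    return eyes.get_image(n)
def save(im,f,scale=1.5):
    cv2.imwrite(f,cv2.resize(im['color'][:,:,::-1],None,fx=scale,fy=scale))
def ray(im,u,v):
    K=np.array([[im['fx'],0,im['cx']],[0,im['fy'],im['cy']],[0,0,1.]])
    p=cv2.undistortPoints(np.array([[[u,v]]],float),K,np.array([im['k1'],0,0,0.]))[0,0]
    T=np.linalg.inv(im['world_to_cam'])
    d=T[:3,:3]@np.array([p[0],-p[1],-1.])
    return T[:3,3],d
def onplane(im,u,v,z):
    o,d=ray(im,u,v); return o+d*(z-o[2])/d[2]
def depthpt(im,u,v):
    o,d=ray(im,u,v); return o+d*im['range_z'][int(round(v)),int(round(u))]
E
python3 - <<'E'
from h import *
for n in("scene","top"):
    im=grab(n); save(im,f'pics/{n}0.png'); np.savez(f'{n}0.npz',**im)
    print(n,im['fx'],im['k1'],np.linalg.inv(im['world_to_cam'])[:3].round(3).tolist())
print(monitor.get_state())
E
```

```text
scene 452.8713199555385 -0.13225550510522177 [[-0.795, -0.351, 0.495, 1.062], [0.606, -0.444, 0.66, 0.713], [-0.012, 0.824, 0.566, 0.613]]
top 457.51186314451934 0.0017013671976376505 [[0.026, 0.997, -0.067, 0.544], [-0.999, 0.028, 0.023, 0.094], [0.025, 0.066, 0.998, 1.062]]
{'time': 0.1, 'joint_positions': array([-1.26487448,  0.32171631, -0.07012009,  1.45154519,  0.02262011,
        1.37080238, -0.05687469]), 'qd': array([-7.32309931e-05, -2.17276961e-03, -4.74592988e-04, -2.72923230e-03,
        5.02603784e-04,  3.36777754e-03, -7.49820091e-04]), 'joint_torque': array([-4.15710283e-04, -4.92570233e+01, -4.05709399e-01, -3.13391411e+01,
       -6.41583069e-02,  3.95336340e-02,  6.66546907e-05]), 'position': array([0.18689388, 0.62203723, 0.22159624]), 'tool_rot': array([-4.56606138e-01, -3.10808742e+00,  2.63503718e-03]), 'ft_force': array([-0.21878615,  0.2894798 ,  1.16657138]), 'torque': array([-0.02744207,  0.00959813,  0.0620508 ]), 'grip_width': 0.9967904860487251}
```

View pics/scene0.png

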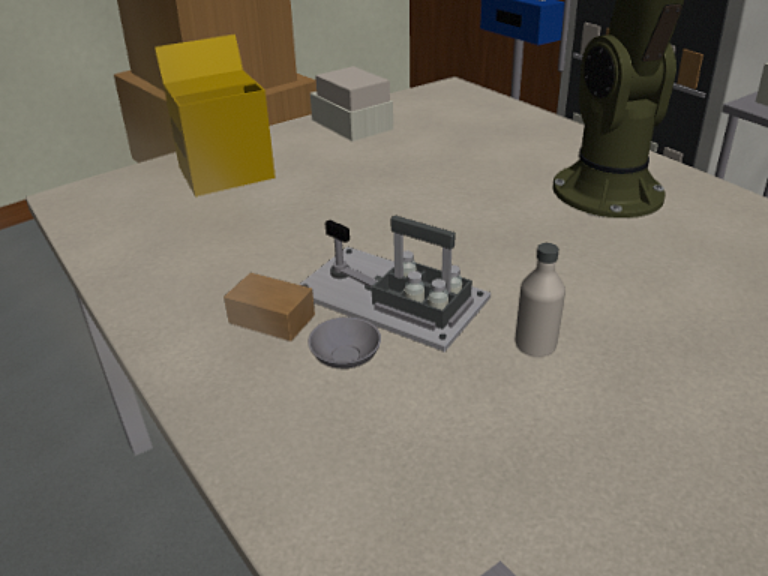

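View pics/top0.png

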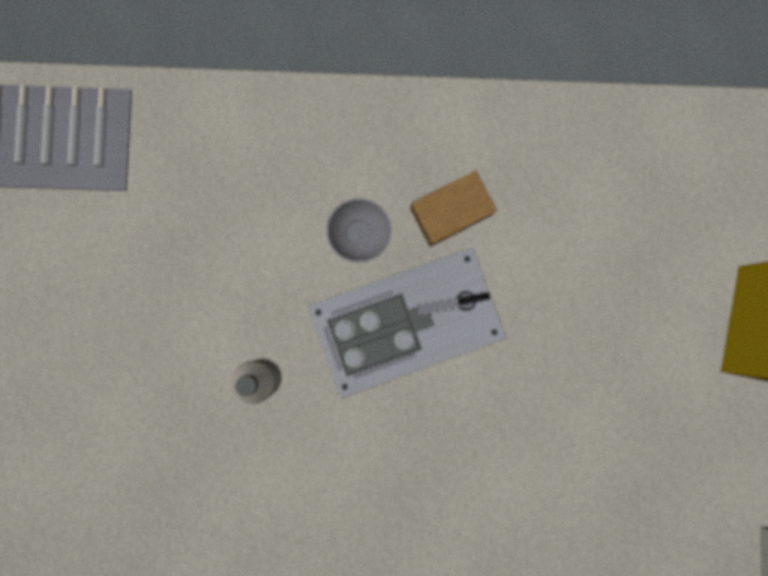

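The top view shows the plate at about (310–505, 250–395), with the rack at (375, 335) and the T-grip at (473, 298). The bottle is at (257, 381), and the dish and carton are above the plate. The scene view shows the handle at (422, 232) and the grip at (337, 231). Next I'll measure them.

```bash
cat > m.py <<'E'
from h import *
def cloud(im):
    h,w=im['range_z'].shape
    u,v=np.meshgrid(np.arange(w),np.arange(h))
    K=np.array([[im['fx'],0,im['cx']],[0,im['fy'],im['cy']],[0,0,1.]])
    p=cv2.undistortPoints(np.stack([u,v],-1).reshape(-1,1,2).astype(float),K,np.array([im['k1'],0,0,0.]))[:,0]
    z=im['range_z'].reshape(-1); T=np.linalg.inv(im['world_to_cam'])
    P=np.c_[p[:,0],-p[:,1],-np.ones(len(p))]*z[:,None]@T[:3,:3].T+T[:3,3]
    P[z==0]=np.nan
    return P.reshape(h,w,3)
def rect(Q,name):
    r=cv2.minAreaRect((Q[:,:2]*1000).astype(np.float32)); b=cv2.boxPoints(r)
    c=np.array(r[0]); e=[b[1]-b[0],b[2]-b[1]]; e=max(e,key=np.linalg.norm)
    print(name,len(Q),'c',c.round(1),'size',np.round(r[1],1),'long axis deg',np.degrees(np.arctan2(e[1],e[0])).round(1)%180,'z',Q[:,2].min().round(3),Q[:,2].max().round(3),'mean',Q.mean(0).round(4))
E
python3 - <<'E'
from m import *
for n in("scene","top"):
    im=dict(np.load(n+'0.npz')); P=cloud(im); X=P[...,0];Y=P[...,1];Z=P[...,2]
    roi=(X>.4)&(X<.8)&(Y>-.25)&(Y<.35)
    for lo,hi,nm in((.115,.2,'hi'),(.07,.115,'mid'),(.006,.018,'plate')):
        m=(roi&(Z>lo)&(Z<hi)).astype(np.uint8)
        k,L,S,C=cv2.connectedComponentsWithStats(m)
        for i in range(1,k):
            if S[i,4]>12:
                rect(P[L==i],f'{n} {nm} px{C[i].round(0)}')
    # plate corners in top from colour
E
```

```text
scene hi px[282. 155.] 515 c [540.   74.2] size [14.1 99.4] long axis deg 112.0 z 0.115 0.146 mean [0.5417 0.0765 0.134 ]
scene hi px[364. 176.] 386 c [471.4 242.8] size [32.9 33.4] long axis deg 132.4 z 0.115 0.161 mean [0.4748 0.2454 0.1393]
scene mid px[225. 154.] 183 c [594.8 -65.1] size [14.1 44.5] long axis deg 99.5 z 0.071 0.103 mean [ 0.5968 -0.0623  0.0914]
scene mid px[266. 166.] 117 c [543.   31.3] size [33.4 14.4] long axis deg 16.6 z 0.07 0.115 mean [0.5522 0.036  0.0908]
scene mid px[298. 176.] 127 c [513.6 107.4] size [35.7 12.4] long axis deg 15.7 z 0.07 0.115 mean [0.5235 0.1107 0.0898]
scene mid px[276. 183.] 29 c [559.4  80.7] size [20.6 17.9] long axis deg 22.8 z 0.07 0.072 mean [0.559  0.0795 0.0708]
scene mid px[361. 198.] 641 c [477.5 247.4] size [40.3 59.1] long axis deg 127.4 z 0.07 0.115 mean [0.4838 0.2529 0.0945]
scene mid px[290. 188.] 16 c [545.7 112.2] size [16.1  8.3] long axis deg 18.1 z 0.07 0.072 mean [0.5462 0.1117 0.0708]
scene plate px[244. 175.] 426 c [549.4 -69. ] size [ 69.1 103.6] long axis deg 113.1 z 0.007 0.018 mean [ 0.5423 -0.0663  0.011
[... 2349 characters left out ...]
 [546.4  91.7] size [30.7 12.9] long axis deg 46.6 z 0.012 0.018 mean [0.5463 0.0907 0.0155]
top plate px[253. 217.] 17 c [550.7  61.8] size [ 9.1 19.5] long axis deg 160.9 z 0.011 0.018 mean [0.5508 0.0624 0.015 ]
top plate px[268. 231.] 67 c [526.5  25.7] size [33.3 34.9] long axis deg 109.9 z 0.011 0.018 mean [0.5195 0.0276 0.0154]
top plate px[253. 233.] 207 c [512.5  62.9] size [33.1 35.9] long axis deg 111.5 z 0.01 0.018 mean [0.5126 0.0628 0.0151]
top plate px[239. 241.] 67 c [498.4  99.5] size [33.1 35.3] long axis deg 110.0 z 0.01 0.018 mean [0.4936 0.0939 0.0154]
top plate px[228. 237.] 22 c [502.8 116.1] size [22.2  7.2] long axis deg 19.7 z 0.012 0.018 mean [0.5036 0.1177 0.0151]
```

The two views agree to about 4 mm, so I'll average them. The distance from clamp to handle comes out at 149 mm against the required 150, and the angles are consistent. Next I'll work out the first move.

```bash
cat > go.py <<'E'
from h import *
from scipy.spatial.transform import Rotation as R
def need(xyz,yaw):
    """delta to a tool-down pose with jaw y axis at world yaw deg (mod 180)"""
    s=monitor.get_state(); R0=R.from_rotvec(s['tool_rot']); p=np.array(s['position'])
    c,sn=np.cos(np.radians(yaw)),np.sin(np.radians(yaw))
    y=np.array([c,sn,0]); z=np.array([0,0,-1.]); x=np.cross(y,z)
    print('t',s['time'],'p',p.round(4),'jaw yaw',np.degrees(np.arctan2(*R0.as_matrix()[[1,0],1])).round(1),'q',np.round(s['joint_positions'],2),'F',np.round(s['ft_force'],1),'grip',round(s['grip_width'],3))
    for f in (1,-1):
        R1=R.from_matrix(np.c_[f*x,f*y,z]); 
        print('turn deg',np.degrees((R0.inv()*R1).as_rotvec()).round(1))
        print('  shift in present axes',R0.inv().apply(np.array(xyz)-p).round(4),'| in target axes',R1.inv().apply(np.array(xyz)-p).round(4))
E
python3 -c "
from go import *
need([.593,-.066,.20],11.5)"
```

```text
t 0.1 p [0.1869 0.622  0.2216] jaw yaw 73.3 q [-1.26  0.32 -0.07  1.45  0.02  1.37 -0.06] F [-0.2  0.3  1.2] grip 0.997
turn deg [-0.1  0.1 61.8]
  shift in present axes [-0.5868 -0.5421  0.0226] | in target axes [-0.7552  0.2608  0.0216]
turn deg [-1.000e-01 -1.000e-01 -1.182e+02]
  shift in present axes [-0.5868 -0.5421  0.0226] | in target axes [ 0.7552 -0.2608  0.0216]
```

```bash
python3 -m pendant '[[[0,0,0],[-0.02,-0.019,0],-1],[[0,0,0],[-0.04,-0.037,0],-1],[[0,0,0],[-0.042,-0.039,0],-1],[[0,0,0],[-0.042,-0.039,0],-1],[[0,0,0],[-0.042,-0.039,0],-1],[[0,0,0],[-0.042,-0.039,0],-1],[[0,0,0],[-0.042,-0.039,0],-1],[[0,0,0],[-0.042,-0.039,0],-1]]' 30
python3 -m pendant '[[[0,0,0],[-0.042,-0.039,0],-1],[[0,0,0],[-0.042,-0.039,0],-1],[[0,0,0],[-0.042,-0.039,0],-1],[[0,0,0],[-0.042,-0.039,0],-1],[[0,0,0],[-0.04,-0.037,0],-1],[[0,0,0],[-0.02,-0.02,0],-1],[[0,0,5],[0,0,0],-1],[[0,0,9],[0,0,0],-1]]'
python3 -c "
from go import *
need([.593,-.066,.20],11.5)"
```

```text
time: 1.1
position: [0.4029, 0.2532, 0.2223]
tool_rot: [-0.457, -3.108, -0.0]
ft_force: [0.6, 1.2, 1.2]
grip_width: 1.003
time: 2.1
position: [0.5593, -0.0152, 0.222]
tool_rot: [-0.841, -3.026, 0.001]
ft_force: [0.7, 0.8, 0.1]
grip_width: 0.998
t 2.1 p [ 0.5593 -0.0152  0.222 ] jaw yaw 58.9 q [-0.55  0.14  0.58  1.7  -0.08  1.33  1.08] F [0.7 0.8 0.1] grip 0.998
turn deg [-0.1 -0.  47.4]
  shift in present axes [-0.0551 -0.0261  0.0219] | in target axes [-0.0565  0.0229  0.022 ]
turn deg [ 0.000e+00 -1.000e-01 -1.326e+02]
  shift in present axes [-0.0551 -0.0261  0.0219] | in target axes [ 0.0565 -0.0229  0.022 ]
```

```bash
python3 -m pendant '[[[0,0,9],[0,0,0],-1],[[0,0,10],[0,0,0],-1],[[0,0,10],[0,0,0],-1],[[0,0,10],[0,0,0],-1],[[0,0,8.4],[0,0,0],-1],[[0,0,0],[-0.028,0.011,0],-1],[[0,0,0],[-0.028,0.012,0],-1],[[0,0,0],[0,0,0],-1]]'
python3 - <<'E'
from go import *
need([.593,-.066,.081],11.5)
for n in("scene","top"):
    im=grab(n); save(im,f'pics/{n}1.png')
E
```

```text
time: 3.1
position: [0.5937, -0.0673, 0.2221]
tool_rot: [1.984, 2.435, -0.003]
ft_force: [-0.0, -0.1, 0.1]
grip_width: 0.997
t 3.1 p [ 0.5937 -0.0673  0.2221] jaw yaw 11.7 q [-0.51  0.24  0.68  1.61 -0.15  1.35  0.4 ] F [-0.  -0.1  0.1] grip 0.997
turn deg [-0.1  0.1  0.2]
  shift in present axes [ 0.0017 -0.0002  0.1411] | in target axes [ 0.0014 -0.0004  0.1411]
turn deg [-2.000e-01 -1.000e-01 -1.798e+02]
  shift in present axes [ 0.0017 -0.0002  0.1411] | in target axes [-0.0014  0.0004  0.1411]
```

View pics/scene1.png

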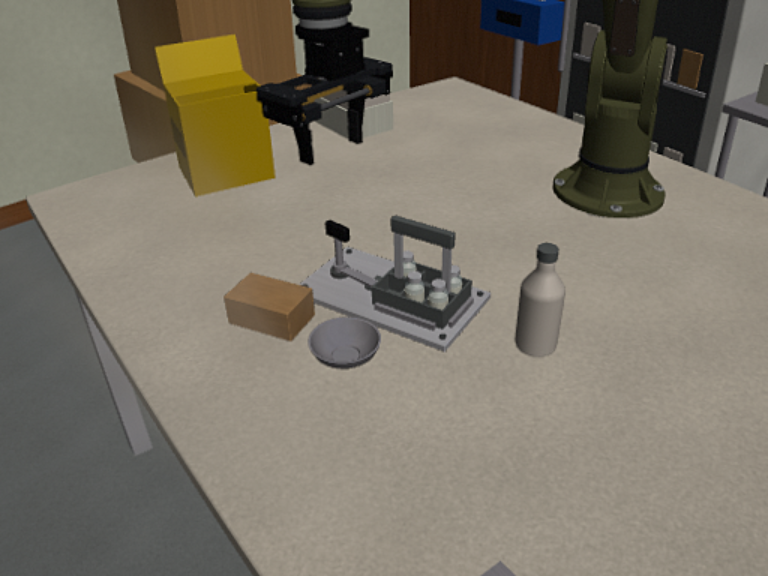

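The gripper is straddling above the knob, with fingertips at (305, 155) and (357, 138) and the grip at (337, 231). I'll descend.

```bash
python3 -m pendant '[[[0,0,0],[0,0,0.02],-1],[[0,0,0],[0,0,0.03],-1],[[0,0,0],[0,0,0.03],-1],[[0,0,0],[0,0,0.03],-1],[[0,0,0],[0,0,0.02],-1],[[0,0,0],[0.001,0,0.011],-1],[[0,0,0],[0,0,0],-1]]'
python3 - <<'E'
from go import *
need([.593,-.066,.081],11.5)
for n in("scene","top"):
    im=grab(n)
    f=cv2.resize(im['color'][90:240,130:380] if n=='scene' else im['color'][130:280,180:430],None,fx=3,fy=3,interpolation=cv2.INTER_CUBIC); cv2.imwrite(f'pics/{n}2.png',f[:,:,::-1])
E
```

```text
time: 4.08
position: [0.593, -0.0632, 0.081]
tool_rot: [-1.979, -2.439, 0.001]
ft_force: [-0.1, 0.2, 0.5]
grip_width: 1.001
t 4.075 p [ 0.593  -0.0632  0.081 ] jaw yaw 11.9 q [-0.47  0.37  0.65  1.77 -0.25  1.09  0.46] F [-0.1  0.2  0.5] grip 1.001
turn deg [-0.1 -0.   0.4]
  shift in present axes [-0.0027 -0.0005  0.    ] | in target axes [-0.0027 -0.0005  0.    ]
turn deg [ 0.000e+00 -1.000e-01 -1.796e+02]
  shift in present axes [-0.0027 -0.0005  0.    ] | in target axes [0.0027 0.0005 0.    ]
```

View pics/scene2.png

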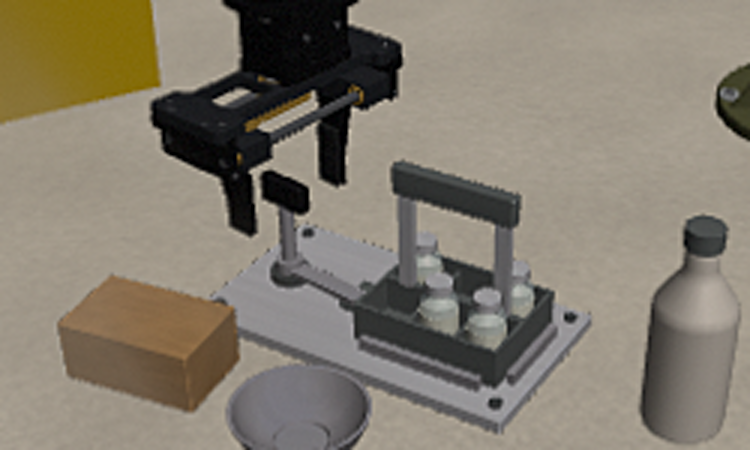

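The fingertips are at (245, 232) and (338, 183), with the grip centred between them at their height. I'll nudge −2.5 mm along tool x and close.

```bash
python3 -m pendant '[[[0,0,0],[-0.0025,0,0],-1],[[0,0,0],[0,0,0],0.4],[[0,0,0],[0,0,0],1],[[0,0,0],[0,0,0],1],[[0,0,0],[0,0,0],1],[[0,0,0],[0,0,0],1],[[0,0,0],[0,0,0],1]]' 25
python3 -c "
from go import *
need([.593,-.066,.081],11.5)"
```

```text
time: 5.05
position: [0.5938, -0.066, 0.0815]
tool_rot: [-1.98, -2.439, -0.0]
ft_force: [-0.6, 0.1, 0.4]
grip_width: 0.402
t 5.05 p [ 0.5938 -0.066   0.0815] jaw yaw 11.9 q [-0.47  0.37  0.65  1.77 -0.25  1.09  0.47] F [-0.6  0.1  0.4] grip 0.402
turn deg [-0.  -0.   0.4]
  shift in present axes [ 0.0002 -0.0008  0.0005] | in target axes [ 0.0002 -0.0008  0.0005]
turn deg [   0.    -0.  -179.6]
  shift in present axes [ 0.0002 -0.0008  0.0005] | in target axes [-0.0002  0.0008  0.0005]
```

```bash
python3 -m pendant '[[[0,0,0],[0,0,0],1],[[0,0,0],[0,0,0],1],[[0,0,0],[0,0,0],1],[[0,0,0],[0,0,0],1],[[0,0,0],[0,0,0],1],[[0,0,0],[0,0,0],1]]'
```

```text
time: 5.8
position: [0.593, -0.0662, 0.0815]
tool_rot: [-1.979, -2.438, 0.001]
ft_force: [-4.6, 0.1, 3.5]
grip_width: 0.14
```

The opening is 12.2 mm, so the bar is held. I'll turn it clockwise in steps.

```bash
python3 -m pendant '[[[0,0,3],[0,0,0],1],[[0,0,5],[0,0,0],1],[[0,0,6],[0,0,0],1],[[0,0,6],[0,0,0],1]]'
python3 -c "
from go import *
need([.593,-.066,.0815],-53)"
```

```text
time: 6.3
position: [0.5937, -0.0662, 0.0815]
tool_rot: [-2.377, -2.054, 0.0]
ft_force: [-4.0, -0.1, 1.1]
grip_width: 0.134
t 6.3 p [ 0.5937 -0.0662  0.0815] jaw yaw -8.3 q [-0.52  0.38  0.71  1.77 -0.28  1.09  0.14] F [-4.  -0.1  1.1] grip 0.134
turn deg [-0.   0.  44.7]
  shift in present axes [ 0.0001 -0.0007  0.    ] | in target axes [-0.0005 -0.0006  0.    ]
turn deg [  -0.    -0.  -135.3]
  shift in present axes [ 0.0001 -0.0007  0.    ] | in target axes [0.0005 0.0006 0.    ]
```

```bash
python3 -m pendant '[[[0,0,6],[0,0,0],1],[[0,0,7],[0,0,0],1],[[0,0,7],[0,0,0],1],[[0,0,7],[0,0,0],1],[[0,0,7],[0,0,0],1],[[0,0,6],[0,0,0],1],[[0,0,4],[0,0,0],1],[[0,0,0],[0,0,0],1]]'
python3 - <<'E'
from go import *
need([.593,-.066,.0815],-53)
im=grab('scene')
f=cv2.resize(im['color'][90:240,130:380],None,fx=3,fy=3,interpolation=cv2.INTER_CUBIC); cv2.imwrite('pics/scene3.png',f[:,:,::-1])
E
```

```text
time: 7.3
position: [0.5949, -0.0669, 0.0815]
tool_rot: [2.969, 1.019, 0.003]
ft_force: [2.0, -2.9, -2.1]
grip_width: 0.134
t 7.3 p [ 0.5949 -0.0669  0.0815] jaw yaw -52.1 q [-0.63  0.42  0.86  1.77 -0.36  1.11 -0.56] F [ 2.  -2.9 -2.1] grip 0.134
turn deg [ 0.2 -0.1  0.9]
  shift in present axes [-0.001  -0.0019  0.    ] | in target axes [-0.001  -0.0019  0.    ]
turn deg [ 1.000e-01  3.000e-01 -1.791e+02]
  shift in present axes [-0.001  -0.0019  0.    ] | in target axes [0.001  0.0019 0.    ]
```

View pics/scene3.png

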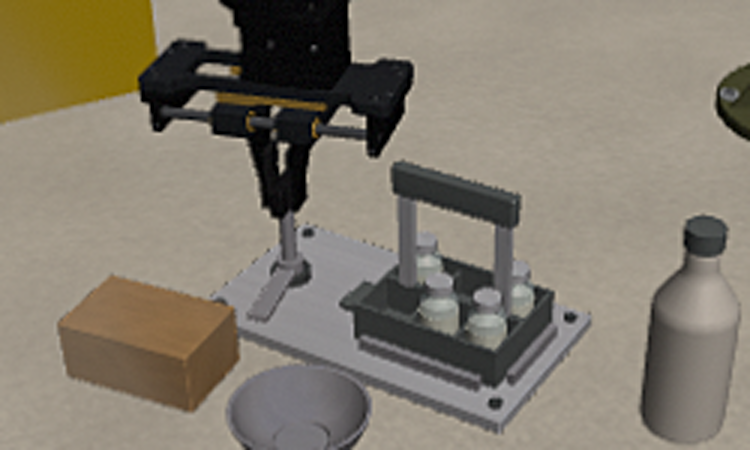

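The tongue now points to (265, 308), well clear of the lug at (360, 295), and the rack is still seated. I'll release and rise.

```bash
python3 -m pendant '[[[0,0,0],[0,0,0],0.3],[[0,0,0],[0,0,0],0.1],[[0,0,0],[0,0,0],0.1],[[0,0,0],[0,0,0],0.1],[[0,0,0],[0,0,0],0.1],[[0,0,0],[0,0,0],0.1],[[0,0,0],[0,0,0],0.1]]'
python3 -m pendant '[[[0,0,0],[0,0,-0.015],0],[[0,0,0],[0,0,-0.03],0],[[0,0,0],[0,0,-0.035],0],[[0,0,0],[0,0,-0.03],0],[[0,0,0],[0,0,-0.02],-1],[[0,0,0],[0,0,-0.01],-1],[[0,0,0],[0,0,0],-1]]'
python3 - <<'E'
from m import *
from go import *
need([.5385,.073,.21],21.4)
for n in("scene","top"):
    im=grab(n); P=cloud(im); X=P[...,0];Y=P[...,1];Z=P[...,2]
    roi=(X>.49)&(X<.65)&(Y>-.15)&(Y<.15)
    for lo,hi,nm in((.115,.155,'hi'),(.08,.115,'mid')):
        m=(roi&(Z>lo)&(Z<hi)).astype(np.uint8)
        k,L,S,C=cv2.connectedComponentsWithStats(m)
        for i in range(1,k):
            if S[i,4]>30: rect(P[L==i],f'{n} {nm} px{C[i].round(0)}')
E
```

```text
time: 8.22
position: [0.5939, -0.0661, 0.0816]
tool_rot: [-2.971, -1.02, -0.0]
ft_force: [0.2, -0.4, 0.4]
grip_width: 0.451
time: 9.1
position: [0.594, -0.0661, 0.2218]
tool_rot: [2.971, 1.02, 0.001]
ft_force: [0.2, 0.1, -0.1]
grip_width: 0.758
t 9.1 p [ 0.594  -0.0661  0.2218] jaw yaw -52.1 q [-0.7   0.29  0.93  1.62 -0.24  1.35 -0.65] F [ 0.2  0.1 -0.1] grip 0.758
turn deg [  0.   -0.  -73.5]
  shift in present axes [ 0.0416 -0.1438  0.0118] | in target axes [ 0.1497 -0.0009  0.0118]
turn deg [ -0.   -0.  106.5]
  shift in present axes [ 0.0416 -0.1438  0.0118] | in target axes [-0.1497  0.0009  0.0118]
scene hi px[282. 155.] 515 c [539.2  73.3] size [16.4 98.9] long axis deg 110.3 z 0.115 0.146 mean [0.5417 0.0768 0.1339]
scene mid px[224. 154.] 125 c [595.4 -65.6] size [46.  12.3] long axis deg 37.6 z 0.08 0.104 mean [ 0.5976 -0.0612  0.0943]
scene mid px[265. 164.] 82 c [555.   36.3] size [ 8.1 13.2] long axis deg 140.1 z 0.081 0.115 mean [0.5542 0.0368 0.098 ]
scene mid px[298. 174.] 82 c [526.4 111.3] size [ 7.6 12.2] long axis deg 128.8 z 0.081 0.114 mean [0.5261 0.1114 0.0979]
top hi px[250. 223.] 298 c [536.6  71.7] size [12.  99.3] long axis deg 111.1 z 0.126 0.148 mean [0.5366 0.0718 0.1432]
```

```bash
python3 -m pendant '[[[0,0,-6],[0,0,0],-1],[[0,0,-10],[0,0,0],-1],[[0,0,-10.5],[0,0,0],-1],[[0,0,-10.5],[0,0,0],-1],[[0,0,-10.5],[0,0,0],-1],[[0,0,-10],[0,0,0],-1],[[0,0,-10],[0,0,0],-1],[[0,0,-6],[0,0,0],-1]]'
python3 -m pendant '[[[0,0,0],[0.02,0,0],-1],[[0,0,0],[0.035,0,0],-1],[[0,0,0],[0.04,0,0],-1],[[0,0,0],[0.035,-0.001,0],-1],[[0,0,0],[0.02,0,0],-1],[[0,0,0],[0,0,0],-1],[[0,0,0],[0,0,0],-1]]'
python3 -c "
from go import *
need([.538,.073,.113],21.3)"
```

```text
time: 10.2
position: [0.5931, -0.066, 0.2202]
tool_rot: [-1.765, -2.597, 0.002]
ft_force: [-0.1, -0.8, -0.3]
grip_width: 1.001
time: 11.08
position: [0.5383, 0.0719, 0.221]
tool_rot: [1.772, 2.594, -0.002]
ft_force: [-0.1, 0.2, -0.1]
grip_width: 0.998
t 11.075 p [0.5383 0.0719 0.221 ] jaw yaw 21.3 q [-0.78  0.1   0.64  1.74 -0.06  1.32  0.25] F [-0.1  0.2 -0.1] grip 0.998
turn deg [-0.1  0.   0. ]
  shift in present axes [0.0012 0.0002 0.108 ] | in target axes [1.10e-03 1.00e-04 1.08e-01]
turn deg [-1.0e-01 -1.0e-01 -1.8e+02]
  shift in present axes [0.0012 0.0002 0.108 ] | in target axes [-1.10e-03 -1.00e-04  1.08e-01]
```

```bash
python3 -m pendant '[[[0,0,0],[0.001,0,0.015],-1],[[0,0,0],[0,0,0.03],-1],[[0,0,0],[0,0,0.03],-1],[[0,0,0],[0,0,0.02],-1],[[0,0,0],[0,0,0.013],-1],[[0,0,0],[0,0,0],-1],[[0,0,0],[0,0,0],-1]]'
python3 - <<'E'
from go import *
need([.538,.073,.113],21.3)
im=grab('scene')
f=cv2.resize(im['color'][90:240,130:380],None,fx=3,fy=3,interpolation=cv2.INTER_CUBIC); cv2.imwrite('pics/scene4.png',f[:,:,::-1])
E
```

```text
time: 11.95
position: [0.5385, 0.074, 0.1142]
tool_rot: [1.771, 2.594, 0.001]
ft_force: [0.1, 0.0, -0.1]
grip_width: 0.999
t 11.95 p [0.5385 0.074  0.1142] jaw yaw 21.4 q [-0.75  0.2   0.63  1.87 -0.13  1.11  0.3 ] F [ 0.1  0.  -0.1] grip 0.999
turn deg [0.1 0.  0.1]
  shift in present axes [-0.0007 -0.0008  0.0012] | in target axes [-0.0007 -0.0008  0.0012]
turn deg [-0.000e+00  1.000e-01 -1.799e+02]
  shift in present axes [-0.0007 -0.0008  0.0012] | in target axes [0.0007 0.0008 0.0012]
```

View pics/scene4.png

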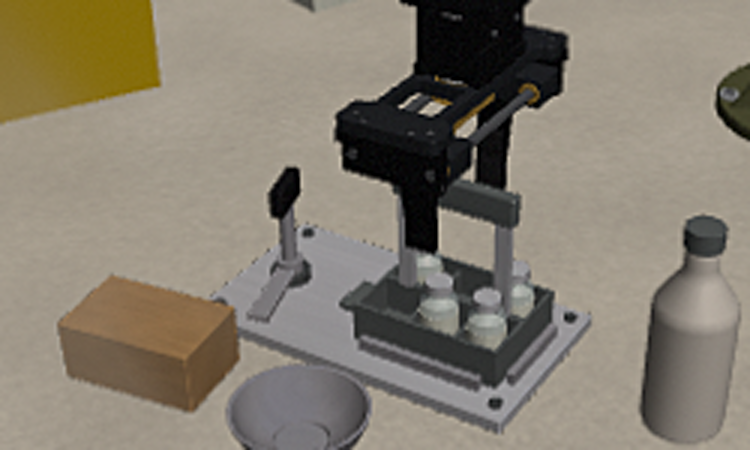

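The fingers straddle the handle bar, with the near finger at (422, 215) and the far one at (495, 150). The clamp stays turned at (270, 300). I'll close.

```bash
python3 -m pendant '[[[0,0,0],[0,0,0],0.4],[[0,0,0],[0,0,0],0.5],[[0,0,0],[0,0,0],0.6],[[0,0,0],[0,0,0],0.6],[[0,0,0],[0,0,0],0.6],[[0,0,0],[0,0,0],0.7],[[0,0,0],[0,0,0],0.8],[[0,0,0],[0,0,0],1]]' 35
python3 -m pendant '[[[0,0,0],[0,0,0],1],[[0,0,0],[0,0,0],1],[[0,0,0],[0,0,0],1],[[0,0,0],[0,0,0],1],[[0,0,0],[0,0,0],1],[[0,0,0],[0,0,0],1],[[0,0,0],[0,0,0],1]]'
```

```text
time: 13.0
position: [0.5379, 0.0742, 0.1136]
tool_rot: [1.771, 2.595, 0.0]
ft_force: [0.7, -0.4, 0.9]
grip_width: 0.172
time: 13.88
position: [0.5378, 0.0741, 0.1135]
tool_rot: [-1.771, -2.595, 0.0]
ft_force: [-0.3, -0.1, -1.5]
grip_width: 0.136
```

The handle is gripped, with an opening of about 12 mm. I'll lift gently.

```bash
python3 -m pendant '[[[0,0,0],[0,0,-0.003],1],[[0,0,0],[0,0,-0.005],1],[[0,0,0],[0,0,-0.008],1],[[0,0,0],[0,0,-0.01],1],[[0,0,0],[0,0,-0.01],1],[[0,0,0],[0,0,-0.01],1],[[0,0,0],[0,0,-0.006],1],[[0,0,0],[0,0,-0.002],1]]'
python3 - <<'E'
from go import *
need([.538,.074,.238],21.3)
im=grab('scene')
f=cv2.resize(im['color'][70:240,130:380],None,fx=3,fy=3,interpolation=cv2.INTER_CUBIC); cv2.imwrite('pics/scene5.png',f[:,:,::-1])
E
```

```text
time: 14.88
position: [0.538, 0.0743, 0.1681]
tool_rot: [1.77, 2.595, 0.001]
ft_force: [-0.2, -0.5, -3.5]
grip_width: 0.131
t 14.875 p [0.538  0.0743 0.1681] jaw yaw 21.4 q [-0.77  0.14  0.64  1.81 -0.09  1.22  0.27] F [-0.2 -0.5 -3.5] grip 0.131
turn deg [ 0.  -0.   0.1]
  shift in present axes [-0.0002 -0.0001 -0.0699] | in target axes [-0.0002 -0.0001 -0.0699]
turn deg [ 0.000e+00  1.000e-01 -1.799e+02]
  shift in present axes [-0.0002 -0.0001 -0.0699] | in target axes [ 0.0002  0.0001 -0.0699]
```

View pics/scene5.png

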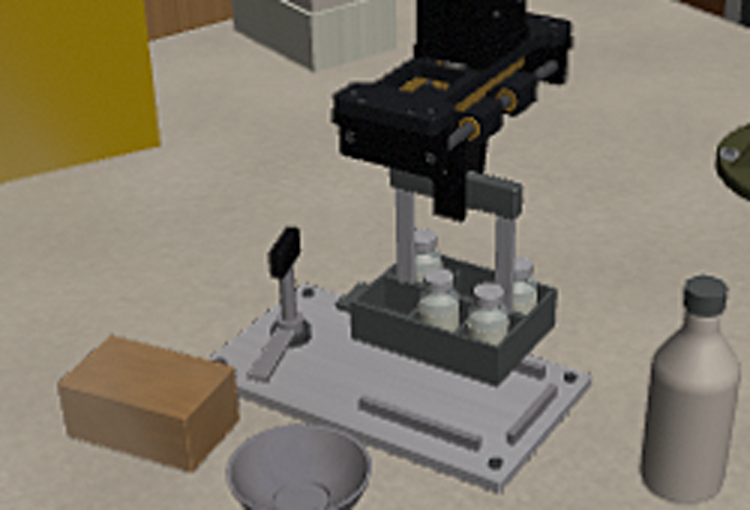

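The rack is off its rails, level, with all four vials in it at about (430, 255), (438, 300), (488, 315) and (522, 285). I'll raise it the rest of the way.

```bash
python3 -m pendant '[[[0,0,0],[0,0,-0.004],1],[[0,0,0],[0,0,-0.01],1],[[0,0,0],[0,0,-0.014],1],[[0,0,0],[0,0,-0.014],1],[[0,0,0],[0,0,-0.014],1],[[0,0,0],[0,0,-0.009],1],[[0,0,0],[0,0,-0.004],1],[[0,0,0],[0,0,-0.001],1]]'
python3 -m pendant '[[[0,0,0],[0,0,0],1],[[0,0,0],[0,0,0],1],[[0,0,0],[0,0,0],1],[[0,0,0],[0,0,0],1],[[0,0,0],[0,0,0],1],[[0,0,0],[0,0,0],1]]'
python3 - <<'E'
from m import *
from go import *
need([.538,.074,.238],21.3)
im=grab('scene'); save(im,'pics/scene6.png')
P=cloud(im);X=P[...,0];Y=P[...,1];Z=P[...,2];c=im['color'].astype(int)
# handle bar & tray heights along the rack axis
a=np.radians(111.3); d=np.array([np.cos(a),np.sin(a)]); n=np.array([np.sin(a),-np.cos(a)])
s=(P[...,:2]-[.540,.075])@d; t=(P[...,:2]-[.540,.075])@n
for lo,hi in((-.048,-.02),(.02,.048)):
    m=(s>lo)&(s<hi)&(abs(t)<.012)&(Z>.22)&(Z<.28); print('bar top z',np.percentile(Z[m],[2,97]).round(4),m.sum())
m=(t>.040)&(t<.056)&(abs(s)<.07)&(Z>.08)&(Z<.2)
for lo,hi in((-.055,-.03),(-.02,.02),(.03,.055)):
    k=m&(s>lo)&(s<hi); print('side wall z',np.percentile(Z[k],[1,99]).round(4),k.sum())
m=(abs(t)<.06)&(abs(s)<.09)&(Z>.1)&(Z<.235)
print('lowest',np.percentile(Z[m],1))
E
```

```text
time: 15.92
position: [0.5378, 0.0742, 0.2376]
tool_rot: [-1.771, -2.595, 0.0]
ft_force: [0.3, 1.0, -3.3]
grip_width: 0.136
time: 16.68
position: [0.5379, 0.0742, 0.2376]
tool_rot: [1.771, 2.595, 0.0]
ft_force: [0.5, 0.3, -3.4]
grip_width: 0.135
t 16.675 p [0.5379 0.0742 0.2376] jaw yaw 21.4 q [-0.78  0.09  0.64  1.72 -0.05  1.35  0.24] F [ 0.5  0.3 -3.4] grip 0.135
turn deg [ 0.  -0.   0.1]
  shift in present axes [-0.0002  0.     -0.0004] | in target axes [-0.0002  0.     -0.0004]
turn deg [   0.     0.  -179.9]
  shift in present axes [-0.0002  0.     -0.0004] | in target axes [ 0.0002 -0.     -0.0004]
bar top z [0.2226 0.2674] 198
bar top z [0.2212 0.2684] 266
side wall z [0.1352 0.1684] 149
side wall z [0.1354 0.1679] 247
side wall z [0.1358 0.1681] 168
lowest 0.1364052779456239
```

View pics/scene6.png

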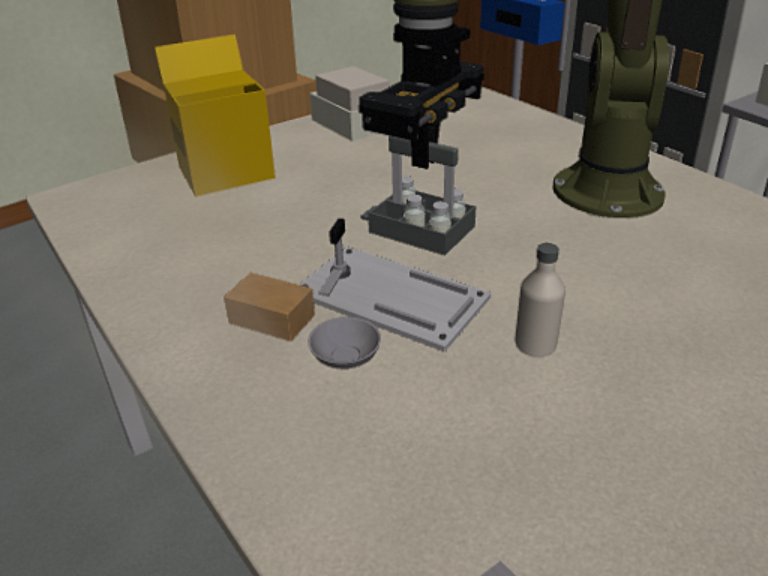

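The rack hangs level at (420, 225), its underside about 0.135 m up, or 12 cm above the plate. All four vials are in place, and the clamp is turned aside at (330, 285). The bottle, carton and dish haven't moved.

```bash
python3 -c "
from h import *
s=monitor.get_state(); print(s['time'],abs(s['qd']).max(),s['grip_width'])
print(order.close_job())"
```

```text
16.725 0.0020796986618859432 0.13473671380154123
the job is handed in; nothing more can be done
None
```

I turned the clamp knob clockwise to about 1.28 rad while the rack stayed seated, then lifted the rack straight up by its handle. I handed the job in at 16.7 s with the rack still held over its dock.

Last checks before handing in:
- **Clearance and tilt:** the tray walls measured from 0.135 to 0.168 m above the counter. That puts the underside about 12 cm above the plate. The wall heights along the tray's length agreed within 1 mm, so it is level that way; I did not measure tilt across it.
- **Hold and stillness:** the grip opening was about 12 mm, matching the handle bar. The load was 3.4 N, which fits the rack with its four vials, and the arm was practically still.
- **Scene:** all four vials were visible in the rack. The tongue was well clear of the lug. The bottle, carton and dish looked unmoved in the last picture, though I did not re-measure them.

**Disagreements:** the two cameras differed by about 4 mm in position, so I used their average. The measured tool position was also off by about 3 mm after one descent. I corrected that before gripping the knob, and both grasps held. No check failed.

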